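# Give the start signal on the bench test panel

## Task

On the test panel, turn the tall bar-handled start switch clockwise (seen from above) all the way to its stop and hold it there for about a second, then let go so that it springs back to rest. Leave the round dial and the mushroom-headed stop button on the same panel alone.

Things in the scene. Friction and masses are not known exactly. Their poses are not given: they have to be found in the camera images.
- start_grip (a point): Middle of the start switch's handle, on its vertical turning axis, 98 mm above the bench. The handle is an upright black bar 52 mm long, 14 mm thick, 38 mm high, on a black disc 44 mm across; this point is 15 mm below its top and 23 mm above the disc. A thin white line lies on the bar's top on its +x half. Axes: x along the bar, y across it, z up; they turn with the switch.
- start_switch (a joint): Angle of the start switch, rad: 0 at rest, growing clockwise from above to a hard stop at 1.05 (60 degrees). A spring returns it within a second when let go: 0.04 N m at rest, 0.1 N m at the stop. A firm grip on the bar's two flat sides turns it. Two black ticks on its plate, past the white-lined end, show rest and stop.
- dial_mark (a point): White line on top of the round dial, 18 mm from its axis; x points outwards. The dial, a black fluted knob 42 mm across and 24 mm high, stays where it is turned. The three controls stand on 84 mm square aluminium plates, 64 mm above the bench, 120 to 127 mm apart in a row in any order on one fixed panel 170 x 400 x 60 mm.
- stop_button (a joint): Travel of the stop button, m: 0 up, 0.008 fully pressed, sprung. A black mushroom head 40 mm across on a steel collar; its top is 101 mm above the bench, 3 mm higher than the start switch's grip point.

How it is judged:
On the way:
1. the start switch is turned to within about 9 degrees of its stop and held there for half a second (value of joint start_switch above 0.89 rad), for 0.5 s.
At the end, for the whole second after the job is handed in: The start switch is back within 7 degrees of its rest position and still; the round dial stands where it was (its rim mark within 6 mm, about 19 degrees) and the stop button is up (pressed less than 3 mm) (value of joint start_switch below 0.12 rad and velocity of joint start_switch between -0.2 and 0.2 rad/s and distance of dial_mark from where it was at the start of the episode below 0.006 m and value of joint stop_button below 0.003 m); the robot touches nothing.
It fails at once if the round dial is turned by more than about 19 degrees (distance of dial_mark from where it was at the start of the episode above 0.006 m).
It fails at once if the stop button is pressed 3 mm or more (value of joint stop_button above 0.003 m).
It also fails if it takes over 37 s, if anything falls off the work surface, if the arm or the gripper's body presses on something with over 40 N, if the wrist force passes 120 N, or if a joint passes its speed limit or range.

## Robot

A 7-joint arm with a two-finger parallel gripper is mounted at the origin on the work surface. World frame = base frame: x ahead of the robot, y to its left, z up, the work surface at z = 0. Lengths are in m, angles in rad, forces in N, time in s.
With the tool pointing down it reaches from about 0.35 to 0.9 m from the base axis. Payload 7.2 kg.
Tool frame: the origin (TCP) lies on the centre line of the jaws, within the pads' length; the fingertips stand 17 mm ahead of it and the grasp point (between the pads) lies 2 mm behind it (env.finger_overhang is the distance from the TCP to the fingertips, in m); z points along the fingers, y is the direction in which the jaws open and shut (so a half turn about z gives the same grasp; the last joint's range is limited). The gripper opens to 88 mm and grips with 3 to 60 N. Pads are 20 mm wide; open, the fingers measure 115 mm over their backs; the gripper's body (75 mm by 178 mm) begins 61 mm behind the grasp point.
Start: joints at [1.196, 0.411, -0.013, 1.596, 0.006, 1.134, -0.082], TCP at [0.189, -0.596, 0.24] pointing down, gripper open.
Joint ranges: [-2.95, 2.95], [-0.29, 1.99], [-1.47, 1.44], [0.14, 2.54], [-1.03, 4.17], [0.13, 1.85], [-2.86, 2.86]. Speed limits (rad/s): [2.39, 2.39, 3.01, 3.01, 3.14, 3.14, 3.14].

## Interface

Orientations are given as a unit quaternion [x, y, z, w].
In Python, from bench import status, optics, order, finder, env gives the robot as it stands.
- The arm moves only by the tool apply_moves, never from a script. Its argument "commands" is one flat list of numbers, 7 for each row, row after row: the shift along the tool's x, y, z in mm, then the turn, a rotation vector about the tool's x, y, z in rad, then the closure in counts, from 0 (fully open) to 255 (shut). A call has 1 to 20 rows; each row is the pose to reach, as a shift and turn from the pose measured when the call began, along the tool's axes at that moment; what a row does not reach only later rows make up. A row lasts 1/10 s, in which the tool goes at most 50 mm and 8.59 degrees, less where a joint would pass 70% of its speed; a pose out of reach is approached as far as the arm can. A call with a gripper value outside its range is refused whole. The fingers move at their own pace and stop on an object; the grip force is fixed at half the most. Time passes only in rows, so rows that repeat a pose let the fingers close. It gives the time, the measured TCP pose, the force and the opening at its end, in the units of the state.
- status.observe(): the state, without advancing time (a new reading comes with each control period).
- optics.grab_frame(name): name is "side" or "top"; returns (picture, depth): 384x512x3 uint8, red, green, blue; 384x512 float32, m along the optical axis (not along the pixel's ray), 0 where there is no reading.
- optics.get_calibration(name): a dict with "fovy" (degrees; the focal length in pixels is half the picture's height over the tangent of half this angle, whatever the lens; pixels are square), "cx", "cy" (the principal point, pixels), "rvec" (rotation vector, rad) and "tvec" (3), from world to camera coordinates, as OpenCV has them. Camera axes: x right, y down, z forward; pixel columns grow to the right and rows downward; lengths in m; the calibration is good to about 2 mm. A picture is of the moment at which its call begins. get_calibration takes no time and is no camera call.
- order.finish_job(): hands the job in, once; it reports no verdict.
Trained networks look in the newest picture that a camera, given by its name, has taken for a name from the list of things; names that differ only in an ending like _2 or _b are one class to them, and where a whole thing is asked for, a point or a joint stands for the part that bears it (a point fixed in the world has none). Each returns a list of dicts, best first, with "conf" (0 to 1); they miss things now and then, are a little off and sometimes report something else, mostly with a low value. They report only what shows in the picture. A call takes as long as a camera call.
- finder.cut_out(thing, camera): "pixels" (384x512 bool, what is visible of it) and "extent" ([centre column, centre row, width, height] in pixels, round what is visible of it).
- finder.tip_of(thing, camera): "position" ([column, row] in pixels: a listed point, or the origin of a listed thing).
The state is a dict: "time": time; "joints": joint angles; "qd": joint speeds; "joint_torque": joint torques, N m; "position": TCP position; "eef_rot": TCP orientation; "force": force on the tool from outside, world axes, zero at the start; "torque": the same for the moment, N m; "gripper_width": finger opening in m.
Only numpy, scipy, OpenCV 4.12 (cv2) and the standard library are available. Lean on these libraries where they do the work, as an engineer would, in place of code of your own. Each camera call takes 0.05 s, during which the arm holds its last target. There are 200 camera calls.

## Working session

There is one attempt and no reset: what is moved stays moved. The work goes in short steps, Python scripts to look and compute and a tool call to move; the robot and the scene stay as the last step left them, time stands still between calls to the robot, and variables do not carry over. Pictures are saved under pics/ and viewed, about 8 in all and at most 12, crops included, and the job is handed in when it is done.

Besides the shell and the picture viewer there is one more tool, called after ">>>" in YAML: its name, and indented under it one key for each argument. apply_moves: Moves the arm, as the interface text tells. Its arguments: {"type":"object","properties":{"commands":{"type":"array","items":{"type":"number"}}},"required":["commands"]}

```bash
mkdir -p pics; cat > h.py <<'E'
import numpy as np, cv2
from bench import status, optics, order, finder, env
def cal(n):
    c=optics.get_calibration(n); f=192/np.tan(np.radians(c["fovy"])/2)
    R=cv2.Rodrigues(np.array(c["rvec"],float))[0]; return f,c["cx"],c["cy"],R,np.array(c["tvec"],float).ravel()
def ray(n,p,z):
    f,cx,cy,R,t=cal(n); d=R.T@np.array([(p[0]-cx)/f,(p[1]-cy)/f,1]); o=-R.T@t
    return o+d*(z-o[2])/d[2]
def proj(n,P):
    f,cx,cy,R,t=cal(n); q=R@np.array(P)+t; return np.array([cx+f*q[0]/q[2],cy+f*q[1]/q[2]])
E
python3 - <<'E'
from h import *
s=status.observe(); print(s)
for n in("top","side"):
    im,d=optics.grab_frame(n); cv2.imwrite(f"pics/{n}0.png",im[:,:,::-1])
    print(n,cal(n)[0],optics.get_calibration(n))
    for th,z in(("start_grip",.098),("dial_mark",.088),("stop_button",.101)):
        for r in finder.tip_of(th,n)[:2]: print(th,r,ray(n,r["position"],z).round(4))
        for r in finder.cut_out(th,n)[:2]: print(th,r["conf"],r["extent"])
E
```

```text
{'time': 0.0, 'joints': array([ 1.19577424,  0.41195476, -0.01272054,  1.59703089,  0.00563213,
        1.13429367, -0.08221192]), 'qd': array([ 0.00163562, -0.00111217, -0.00171274, -0.00011939,  0.00041615,
        0.00066061, -0.00028333]), 'joint_torque': array([-6.68982830e-04, -5.87961173e+01,  6.41568527e-01, -2.91083425e+01,
       -5.38680505e-02,  1.82889285e-02,  2.93232561e-04]), 'position': array([ 0.18858259, -0.59537192,  0.23878023]), 'eef_rot': array([ 9.88252647e-01,  1.52826778e-01, -1.96065198e-04, -8.01836625e-04]), 'force': array([-0.23453148,  0.59991962, -0.435386  ]), 'torque': array([ 0.00368512, -0.00775996, -0.05657587]), 'gripper_width': 0.08775374225862607}
top 383.36548269917074 {'fovy': 53.20594252072942, 'cx': 251.60775114572053, 'cy': 196.23838224548564, 'rvec': array([ 2.12407421, -2.09855156,  0.18370794]), 'tvec': array([0.02721532, 0.57971835, 0.64169791])}
start_grip 0.57 [172.1, 209.3, 22.7, 32.8]
dial_mark {'position': [312.2, 179.6], 'conf': 0.61} [ 0.6039 -0.0719  0.088 ]
dial_mark 0.79 [305.8, 185.4, 24.3, 23.1]Traceback (most recent call last):
  File "<stdin>", line 7, in <module>
ValueError: it knows: dial_mark, start_grip
```

```bash
python3 - <<'E'
from h import *
im0,d=optics.grab_frame("top"); im1,_=optics.grab_frame("side"); print(optics.get_calibration("side"))
for n in("top","side"):
    for th,z in(("start_grip",.098),("dial_mark",.088)):
        for r in finder.tip_of(th,n)[:2]: print(n,th,r,ray(n,r["position"],z).round(4))
        for r in finder.cut_out(th,n)[:2]: print(th,r["conf"],r["extent"],ray(n,r["extent"][:2],z).round(4))
a=cv2.resize(im0[130:280,100:400],(800,400),interpolation=cv2.INTER_CUBIC)
cv2.imwrite("pics/t1.png",a[:,:,::-1]); cv2.imwrite("pics/s1.png",im1[:,:,::-1])
E
```

```text
{'fovy': 45.68565728907245, 'cx': 252.8171591848255, 'cy': 183.55049771400923, 'rvec': array([ 0.91674811, -2.4100719 ,  1.14301852]), 'tvec': array([0.43164271, 0.31295184, 0.60140189])}
top start_grip {'position': [167.0, 208.3], 'conf': 0.75} [0.5488 0.1775 0.098 ]
start_grip 0.83 [173.8, 208.0, 28.7, 31.6] [0.5494 0.1659 0.098 ]
top dial_mark {'position': [309.8, 177.1], 'conf': 0.83} [ 0.6083 -0.0678  0.088 ]
dial_mark 0.89 [304.8, 185.2, 28.3, 28.3] [ 0.5937 -0.0588  0.088 ]
side start_grip {'position': [193.7, 242.9], 'conf': 0.93} [0.5468 0.1768 0.098 ]
start_grip 0.72 [195.1, 246.1, 27.3, 41.5] [0.5399 0.1801 0.098 ]
side dial_mark {'position': [269.0, 162.5], 'conf': 0.65} [ 0.6051 -0.0767  0.088 ]
dial_mark 0.64 [264.4, 174.3, 19.6, 20.0] [ 0.5869 -0.0417  0.088 ]
```

View pics/t1.png

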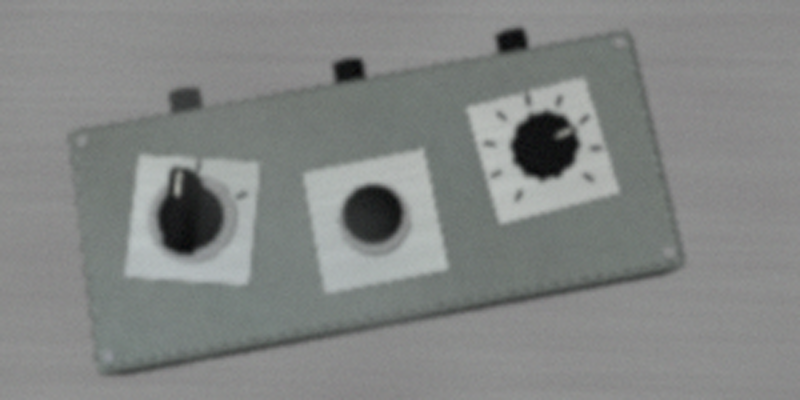

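View pics/s1.png

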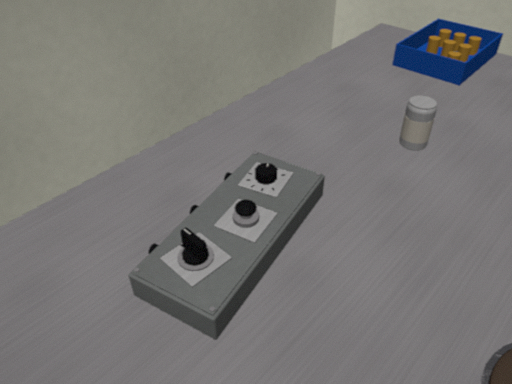

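The top crop shows the start switch at the left, with plate centre at about (192,218), rest tick at (197,163) and stop tick at (243,195). The stop button is in the middle at (373,212) and the dial on the right at (545,145). The side view agrees with this.

```bash
python3 - <<'E'
from h import *
w=lambda u,v,z:ray("top",(100+u*.375,130+v*.375),z)
cs=[w(*p,.064) for p in((138,153),(259,162),(248,284),(125,275))]
c=np.mean(cs,0); print("plate",c,[np.linalg.norm(cs[i]-cs[i-1]) for i in range(4)])
ang=lambda v:np.degrees(np.arctan2(v[1],v[0]))
for p in((197,163),(243,195)): q=w(*p,.064)-c; print(np.linalg.norm(q),ang(q))
print("edge",[ang(cs[0]-cs[3]),ang(cs[1]-cs[2])])
a,b=w(181,170,.113),w(178,195,.113); print("line",a,b,ang(a-b), "pred grip px",proj("top",[c[0],c[1],.098]),proj("side",[c[0],c[1],.098]))
print("button",w(373,210,.101)); print("ang c->line",ang(a-c))
im,_=optics.grab_frame("side");cv2.imwrite("pics/s2.png",cv2.resize(im[220:280,150:240],(780,520),interpolation=cv2.INTER_CUBIC)[:,:,::-1])
R=__import__("scipy.spatial.transform",fromlist=["x"]).Rotation.from_quat(status.observe()["eef_rot"]).as_matrix();print(R.round(3))
E
```

```text
plate [0.54819283 0.17615317 0.064     ] [np.float64(0.08327955155141475), np.float64(0.0831373993442904), np.float64(0.08284429122441951), np.float64(0.08257096089466527)]
0.03767032103751514 -1.6443658703187358
0.03700920171355031 -64.5258588746855
edge [np.float64(-2.3216623821575144), np.float64(-2.706756074853173)]
line [0.57110056 0.17372647 0.113     ] [0.55510407 0.17472066 0.113     ] -3.55638261851219 pred grip px [167.75556203 208.63618801] [193.41509939 242.22938313]
button [0.54885603 0.05285077 0.101     ]
ang c->line -6.047000937145776
[[ 0.953  0.302 -0.   ]
 [ 0.302 -0.953 -0.   ]
 [-0.     0.    -1.   ]]
```

View pics/s2.png

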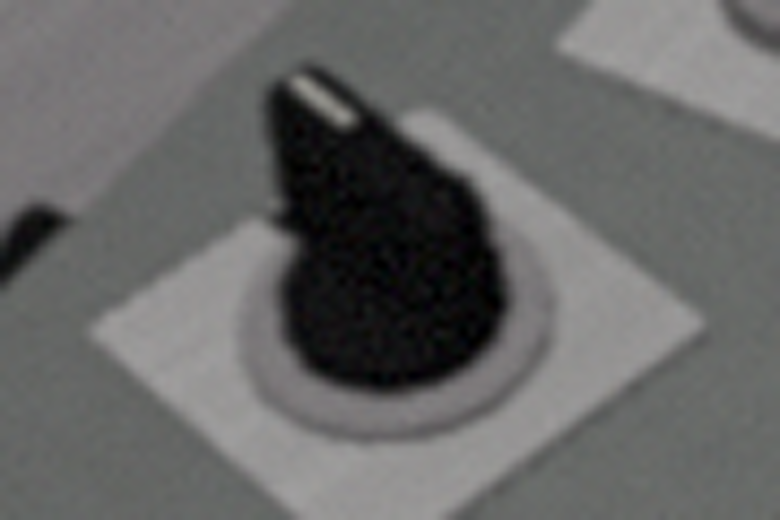

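```bash
python3 - <<'E'
from h import *
print(ray("side",(415,148),0),ray("side",(420,100),.1),ray("side",(435,78),0),ray("side",(400,60),0),ray("side",(500,375),0.03))
E
```

```text
[ 0.45562137 -0.44298     0.        ] [ 0.48728894 -0.48627338  0.1       ] [ 0.58258483 -0.82690319  0.        ] [ 0.72525606 -0.87684525  0.        ] [0.10237556 0.02800778 0.03      ]
```

>>> apply_moves:
  commands: [30,-33,0,0,0,-0.14,0,60,-65,0,0,0,-0.28,0,90,-98,0,0,0,-0.42,0,120,-131,0,0,0,-0.56,0,150,-163,0,0,0,-0.7,0,180,-196,0,0,0,-0.84,0,210,-229,0,0,0,-0.98,0,240,-261,0,0,0,-1.12,0,270,-294,0,0,0,-1.26,0,300,-327,0,0,0,-1.4,0,330,-359,0,0,0,-1.54,0,360,-392,0,0,0,-1.68,0,390,-425,0,0,0,-1.82,0,420,-457,0,0,0,-1.96,0,450,-490,0,0,0,-2.1,0,480,-523,0,0,0,-2.24,0,510,-555,0,0,0,-2.38,0,545,-593,0,0,0,-2.52,0,576,-627,0,0,0,-2.66,0,576,-627,0,0,0,-2.79,0]

```text
time: 2.8
position: [0.5488, 0.1832, 0.2398]
eef_rot: [0.016, 1.0, 0.003, 0.0]
force: [0.1, 0.9, -0.9]
gripper_width: 0.0878
```

>>> apply_moves:
  commands: [0,-6,25,0,0,0.01,0,0,-6,55,0,0,0.01,0,0,-6,80,0,0,0.01,0,0,-6,95,0,0,0.01,0,0,-6,95,0,0,0.01,0,0,-6,95,0,0,0.01,0]

```text
time: 3.4
position: [0.549, 0.178, 0.1454]
eef_rot: [0.021, 1.0, 0.003, 0.0]
force: [-0.9, 0.0, 0.2]
gripper_width: 0.088
```

```bash
python3 - <<'E'
from h import *
s=status.observe(); print(s["position"],s["eef_rot"],s["joints"].round(2),s["force"])
im,_=optics.grab_frame("side");im2,_=optics.grab_frame("top")
a=cv2.resize(im[170:290,130:290],(780,585),interpolation=cv2.INTER_CUBIC)
cv2.imwrite("pics/s3.png",a[:,:,::-1])
p=s["position"]
for z in(.113,):
  for y in(-.007,.007):print(proj("side",[.548,.1765+y,z]))
E
```

```text
[0.54904218 0.17801268 0.14544672] [2.09223272e-02 9.99777222e-01 2.76196578e-03 3.65986980e-04] [ 0.2   0.57 -0.82  1.78  0.48  1.01  0.72] [-0.8640003   0.01811024  0.24632029]
[195.72297354 233.38958933]
[189.09986697 238.18703423]
```

View pics/s3.png

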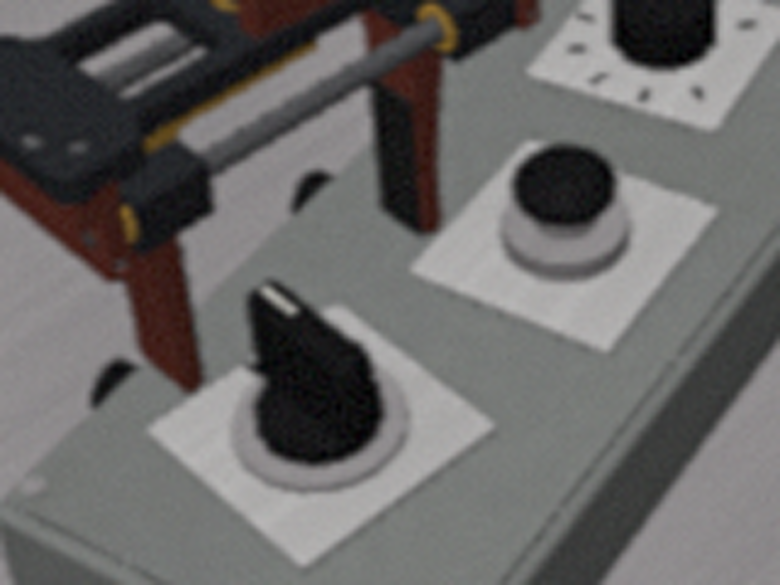

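The open fingers straddle the bar evenly: tips at about (185,375) and (420,220) in the crop, bar top at about (305,320). The button is well clear, so I'm going down to grip.

>>> apply_moves:
  commands: [-1,-1.5,15,0,0,0,0,-1,-1.5,30,0,0,0,0,-1,-1.5,43,0,0,0,0,-1,-1.5,43,0,0,0,0,-1,-1.5,43,0,0,0,150,-1,-1.5,43,0,0,0,200,-1,-1.5,43,0,0,0,255,-1,-1.5,43,0,0,0,255,-1,-1.5,43,0,0,0,255,-1,-1.5,43,0,0,0,255,-1,-1.5,43,0,0,0,255,-1,-1.5,43,0,0,0,255]

```text
time: 4.7
position: [0.5505, 0.1768, 0.1032]
eef_rot: [0.021, 1.0, 0.003, 0.001]
force: [0.1, -0.9, -0.7]
gripper_width: 0.0272
```

>>> apply_moves:
  commands: [2.5,0,0,0,0,0,255,2.5,0,0,0,0,0,255,2.5,0,0,0,0,0,255,2.5,0,0,0,0,0,255,2.5,0,0,0,0,0,255,2.5,0,0,0,0,0,255]

```text
time: 5.3
position: [0.5475, 0.1762, 0.1031]
eef_rot: [0.021, 1.0, 0.002, 0.001]
force: [-4.3, -3.9, 3.8]
gripper_width: 0.0142
```

Gripped with a 14 mm opening, which matches the bar. Next I turn it clockwise, short of the stop at first.

>>> apply_moves:
  commands: [0,0,0,0,0,0.1,255,0,0,0,0,0,0.2,255,0,0,0,0,0,0.3,255,0,0,0,0,0,0.4,255,0,0,0,0,0,0.5,255,0,0,0,0,0,0.6,255,0,0,0,0,0,0.7,255,0,0,0,0,0,0.8,255,0,0,0,0,0,0.9,255,0,0,0,0,0,0.97,255,0,0,0,0,0,0.97,255,0,0,0,0,0,0.97,255]

```text
time: 6.5
position: [0.5479, 0.1769, 0.1031]
eef_rot: [0.484, 0.875, 0.003, -0.0]
force: [2.0, 1.1, -1.7]
gripper_width: 0.0139
```

```bash
python3 - <<'E'
from h import *
s=status.observe(); q=s["eef_rot"]; print(s["position"],np.degrees(2*np.arctan2(q[1],q[0])),s["joints"].round(2),s["force"],s["torque"],s["gripper_width"])
im,_=optics.grab_frame("side")
a=cv2.resize(im[170:290,130:290],(780,585),interpolation=cv2.INTER_CUBIC)
cv2.imwrite("pics/s4.png",a[:,:,::-1])
E
```

```text
[0.54794695 0.1769493  0.1031098 ] 122.1658790097089 [ 0.02  0.54 -0.56  1.83  0.36  0.87 -0.15] [ 2.00234246  1.10638673 -1.74681658] [-0.01032801 -0.4005332   0.07718039] 0.01385899196164102
```

View pics/s4.png

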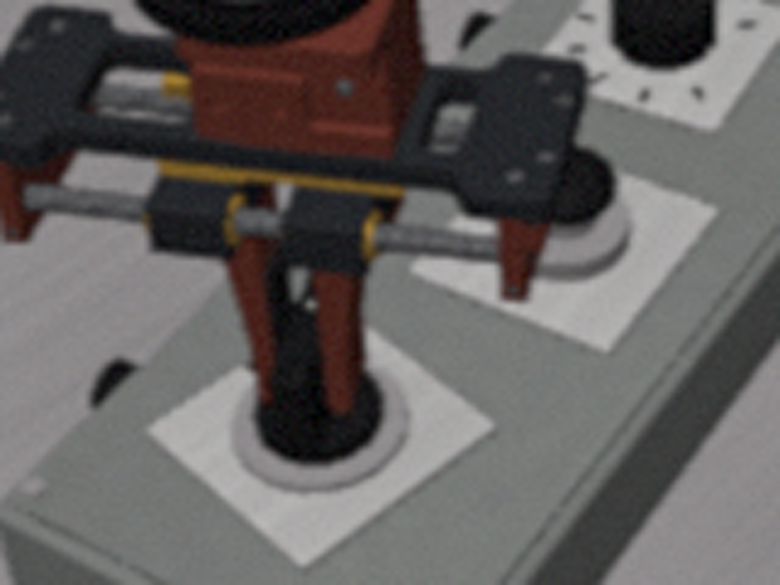

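>>> apply_moves:
  commands: [0,0,0,0,0,0.04,255,0,0,0,0,0,0.08,255,0,0,0,0,0,0.09,255,0,0,0,0,0,0.09,255,0,0,0,0,0,0.09,255,0,0,0,0,0,0.09,255,0,0,0,0,0,0.09,255,0,0,0,0,0,0.09,255,0,0,0,0,0,0.09,255,0,0,0,0,0,0.09,255,0,0,0,0,0,0.09,255,0,0,0,0,0,0.09,255]

```text
time: 7.75
position: [0.548, 0.177, 0.1031]
eef_rot: [0.523, 0.853, 0.003, -0.0]
force: [1.7, -0.1, -1.0]
gripper_width: 0.0139
```

```bash
python3 - <<'E'
from h import *
s=status.observe(); q=s["eef_rot"]; print(s["position"],np.degrees(2*np.arctan2(q[1],q[0])),s["force"],s["torque"],s["gripper_width"])
im,_=optics.grab_frame("side"); im2,_=optics.grab_frame("top")
cv2.imwrite("pics/s5.png",cv2.resize(im2[170:245,120:220],(780,585),interpolation=cv2.INTER_CUBIC)[:,:,::-1])
E
```

```text
[0.54803871 0.17698504 0.10312487] 116.99415621747599 [ 1.74458707 -0.12563444 -0.95495264] [-0.08248678 -0.49854928  0.1344401 ] 0.013868001248086882
```

The switch is turned 60.6° with the pads still flat on the bar, the torque has risen, and it has been held for over 1 s. Now I let go.

>>> apply_moves:
  commands: [0,0,0,0,0,0,0,0,0,0,0,0,0,0,0,0,0,0,0,0,0,0,0,0,0,0,0,0,0,0,0,0,0,0,0,0,0,0,0,0,0,0,0,0,0,0,0,0,0,0,0,0,0,0,0,0,0,0,0,0,0,0,0,0,0,0,0,0,0,0,0,0,0,0,0,0,0,0,0,0,0,0,0,0]

```text
time: 9.05
position: [0.548, 0.177, 0.1031]
eef_rot: [0.523, 0.853, 0.003, -0.0]
force: [0.4, -0.3, 0.5]
gripper_width: 0.0875
```

>>> apply_moves:
  commands: [0,0,-10,0,0,0,0,0,0,-30,0,0,0,0,0,0,-60,0,0,0,0,0,0,-90,0,0,0,0,0,0,-120,0,0,0,0,0,0,-150,0,0,0,0,0,0,-150,0,0,0,0,0,0,-150,0,0,0,0,0,0,-150,0,0,0,0]

```text
time: 9.95
position: [0.5471, 0.1758, 0.2524]
eef_rot: [0.523, 0.853, 0.002, -0.001]
force: [0.5, 1.1, -0.5]
gripper_width: 0.0876
```

```bash
python3 - <<'E'
from h import *
s=status.observe(); print(s["position"],s["qd"].round(3),s["force"])
im,_=optics.grab_frame("side")
print(finder.tip_of("start_grip","side")[:1],finder.tip_of("dial_mark","side")[:1])
cv2.imwrite("pics/s6.png",cv2.resize(im[145:295,130:330],(800,600),interpolation=cv2.INTER_CUBIC)[:,:,::-1])
E
```

```text
[0.54711803 0.17579358 0.25236417] [-0.001  0.011  0.002  0.003  0.002 -0.001  0.002] [ 0.48964195  1.12954688 -0.53812985]
[{'position': [189.8, 244.1], 'conf': 0.61}] [{'position': [267.3, 164.8], 'conf': 0.7}]
```

View pics/s6.png

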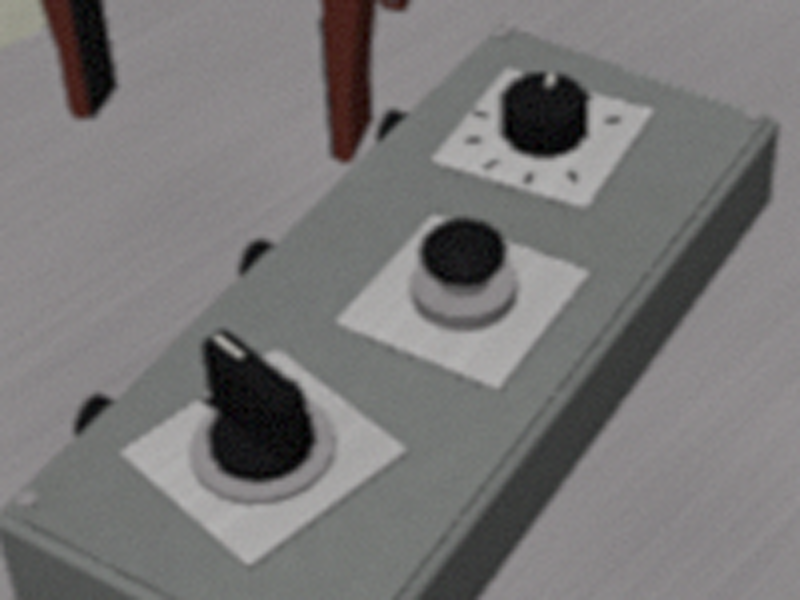

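The bar is back at its rest tick (white line at about (228,347)), the button is up at (463,250), and the dial mark at (550,80) is unchanged. The gripper is clear of everything.

```bash
python3 -c "
from bench import order
print(order.finish_job())"
```

```text
the job is handed in; nothing more can be done
None
```

The start switch was turned clockwise to its stop, held there for about a second, and let go. It sprang back to rest, and I handed the job in at about 10 s of the 37 s allowed. No verdict was reported.

- **Turn and hold:** the gripper turned 60.6° from where it gripped the bar. The jaw opening stayed at 13.9 mm, so the bar turned with it and did not slip. The torque reading also rose from 0.08 to 0.13 N m over the last 5°. The joint angle cannot be read directly, so reaching the stop is inferred from these.
- **Final checks:** the last side picture shows the bar back at its rest tick, the button up and the dial mark where it was. The gripper was open, about 14 cm clear above the switch.
- **Failed or disagreed:** none of the final checks failed. While lining up, one small shift along the bar went the wrong way by 1–2 mm. I corrected it before the jaws closed on the bar.

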